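# Clamp the scarifier drum and lock the rubbing shoe

## Task

Get the seed scarifier ready to run: swing the red crank on the chuck sleeve clockwise until the three jaws grip the loose drum's shank firmly, with the drum upright. Then slide the rubbing shoe by its black knob fully home against its end stops at the drum, and swing the yellow cam lever right over to lock it there. Do not knock the drum out or push aside any of the other things on the bench.

Things in the scene. Friction and masses are not known exactly. Their poses are not given: they have to be found in the camera images.
- machine: bench seed scarifier, bolted down: a white base plate 200 mm (x) by 360 mm (y), its top 30 mm above the table, with the chuck at one end (+y) and the sliding rubbing shoe at the other. Origin on the table under the plate's centre; x points away from the robot side, y from the shoe's end towards the chuck, z up. A blue motor (74 mm thick, top 105 mm above the table) lies at the chuck on the +x side
- chuck_axis (a point): on the chuck's vertical axis, in the plane of its top face, 95 mm above the table, at (0, 110, 95) mm in the machine's frame. The chuck's core is 56 mm across; its pocket, 25 mm across, goes 30 mm below this point and carries the drum's foot
- sleeve (a joint): turn of the chuck's ribbed steel sleeve (75 mm across, 42 to 80 mm above the table), rad; grows clockwise seen from above, 0 = jaws wide open. The jaws move inwards together by 5.8 mm per rad and meet the drum's shank at about 1.2 rad; then it will not turn further. It stays where it is left (about 4 N at its crank knob moves it)
- sleeve_grip (a point): the sleeve's crank: a red upright round knob, 16 mm thick, on a bar 100 mm from the chuck's axis, facing the robot's side. This point is on the knob's axis, 94 mm above the table; the knob reaches from the bar (66 mm) up to 112 mm
- drum: abrasive drum standing loose in the open chuck: steel shank 20 mm thick, 75 mm long, below a brown drum 44 mm across, 50 mm high; 133 mm in all. Origin at the centre of the shank's foot, 65 mm above the table; z up along it. Its top is 198 mm above the table
- shoe (a joint): travel of the rubbing shoe's carriage along its rail, m; grows along the machine's +y, towards the drum; 0.09 = home against the end stops, the rubber pad then 3 mm clear of a centred drum. About 3 N slides it, and it stays where it is left
- shoe_grip (a point): the shoe's handle: a black upright round knob, 16 mm thick, on the aluminium carriage (60 mm wide, 110 mm long, top 70 mm above the table). This point is on its axis, 110 mm above the table; the knob reaches from 70 to 126 mm. The upright shoe plate, 50 mm wide, top 195 mm above the table, stands 72 mm nearer the drum
- cam (a joint): turn of the cam lever, rad; 0 = free, lever out square to the rail on the robot's side; grows anticlockwise seen from above; 1.57 = locked, lever along the rail (pointing away from the chuck) and its dark nose behind the carriage. The nose passes only when the shoe is home. Stays where it is left
- lever_grip (a point): the cam lever's yellow upright round knob, 16 mm thick, 75 mm from the pivot. This point is on its axis, 88 mm above the table; the knob reaches from the lever (60 mm) up to 104 mm
- lever_pivot (a point): the cam lever's vertical pivot axis, 50 mm above the table, at (-60, -54, 50) mm in the machine's frame
- jaw0: one of the chuck's three brass jaws, 22 mm long (radially), 14 mm wide, 22 mm high, on the chuck's top face. Origin in the middle of the lower edge of its gripping face; x points outwards from the chuck's axis
- jaw1: one of the chuck's three brass jaws, 22 mm long (radially), 14 mm wide, 22 mm high, on the chuck's top face. Origin in the middle of the lower edge of its gripping face; x points outwards from the chuck's axis
- jaw2: one of the chuck's three brass jaws, 22 mm long (radially), 14 mm wide, 22 mm high, on the chuck's top face. Origin in the middle of the lower edge of its gripping face; x points outwards from the chuck's axis
- tri_tray: three-sided cream wooden seed tray, about 110 mm a side, 20 mm high, off the machine's shoe end; origin under its centre
- dishes: stack of clear round culture dishes, 93 mm across, 72 mm high, beyond the machine; origin under its centre
- seed_jar: amber glass jar with white lid, 72 mm across, 100 mm high; origin under its centre
- tweezers: steel tweezers lying flat, 160 mm long, 6 mm high, on the robot's side of the machine; origin under their middle, x along them
- brush: small brush lying flat, 180 mm long; origin under its middle, x along it
- cup: white ceramic cup, 72 mm across, 80 mm high; origin under its centre
- spare_block: brown wooden block, 70 x 70 x 50 mm; origin under its centre
There are look-alikes about, which are no part of the job. Of the things that look like the drum, the smallest one is meant.

How it is judged:
By the outcome, as a careful person would: the job done as asked, in the order asked, and still so for the second after the job is handed in, with the robot touching nothing.
It also fails if it takes over 64 s, if anything falls off the work surface, if the arm or the gripper's body presses on something with over 40 N, if the wrist force passes 120 N, or if a joint passes its speed limit or range.

## Robot

A 6-joint arm with a two-finger parallel gripper is mounted at the origin on the work surface. World frame = base frame: x ahead of the robot, y to its left, z up, the work surface at z = 0. Lengths are in m, angles in rad, forces in N, time in s.
With the tool pointing down it reaches from about 0.4 to 0.825 m from the base axis. Payload 7 kg.
Tool frame: the origin (TCP) lies at the very end of the fingers, on their centre line; the grasp point (between the pads) lies 19 mm behind it (arm.pinch_z is the z of the grasp point in the tool frame, in m); z points along the fingers, y is the direction in which the jaws open and shut (so a half turn about z gives the same grasp; the last joint's range is limited). The gripper opens to 88 mm and grips with 3 to 60 N. Pads are 19 mm wide; open, the fingers measure 130 mm over their backs; the gripper's body (78 mm by 193 mm) begins 47 mm behind the grasp point.
Start: joints at [-0.991, 0.359, 0.012, 0, -1.224, -0.288], TCP at [0.194, -0.646, 0.227] pointing down, gripper open.
Joint ranges: [-3.07, 3.07], [-1.43, 2.12], [-1.02, 1.25], [-3.03, 1.67], [-3.05, -0], [-3.03, 3.03]. Speed limits (rad/s): [2.39, 2.39, 3.01, 3.14, 3.14, 3.14].

## Interface

Orientations are given as [roll, pitch, yaw] about the fixed x, y, z axes, in that order (R = Rz(yaw) Ry(pitch) Rx(roll)).
In Python, from station import arm gives the robot as it stands.
- The arm moves only by the tool drive_tool, never from a script. Its argument "targets" is a list of rows, each a list of 6 numbers: the shift along the world's x, y, z in units of 0.04 m (1.0 is 0.04 m), then the turn, a rotation vector about the world's x, y, z in units of 6 degrees (1.0 is 6 degrees). In form: [[x, y, z, wx, wy, wz], ...]. A call has 1 to 5 rows; each row shifts and turns the commanded pose from where the row before left it; what a row does not reach is not made up. A row lasts 1/8 s, in which the tool goes at most 62.5 mm and 10.7 degrees, less where a joint would pass 70% of its speed; a pose out of reach is approached as far as the arm can. A call with a number of a shift or a turn outside -1 to 1 is refused whole. A call with a gripper value outside its range is refused whole. "claw" is the opening, from 0 (shut) to 1 (fully open), set as the call begins (left out, the last holds). The fingers move at their own pace and stop on an object; "newtons" is the grip in N (left out, the last holds). Time passes only in rows, so rows that do not move let the fingers close. It gives the time, the measured TCP pose, the force and the opening at its end, in the units of the state.
- arm.get_state(): the state, without advancing time (a new reading comes with each control period).
- arm.grab_frame(name): name is "scene" or "side" or "wrist"; returns (picture, depth): 400x640x3 uint8, red, green, blue; 400x640 float32, m along the optical axis (not along the pixel's ray), 0 where there is no reading.
- arm.get_calibration(name): a dict with "mtx" (3x3 intrinsics, pixels), "origin" and "rotation" of the camera in the world. Camera axes: x right, y up, looking along -z (the intrinsics and any distortion apply to the point x, -y, -z); pixel columns grow to the right and rows downward; lengths in m; the calibration is good to about 2 mm. A picture is of the moment at which its call begins: read the wrist's pose just before it. get_calibration takes no time and is no camera call; for the wrist camera it gives the pose at the moment of the call.
- arm.job_done(): hands the job in, once; it reports no verdict.
Trained networks look in the newest picture that a camera, given by its name, has taken for a name from the list of things; names that differ only in an ending like _2 or _b are one class to them, and where a whole thing is asked for, a point or a joint stands for the part that bears it (a point fixed in the world has none). Each returns a list of dicts, best first, with "score" (0 to 1); they miss things now and then, are a little off and sometimes report something else, mostly with a low value. They report only what shows in the picture. A call takes as long as a camera call. They do not tell look-alikes from the thing itself.
- arm.search_frame(target, camera): "point" ([x, y, z] in m, in the coordinates of the camera as it stood for that picture, good to about 4 mm: the middle of the surface that is visible of it).
- arm.cut_out(target, camera): "pixels" (400x640 bool, what is visible of it).
- arm.landmark_of(target, camera): "point" ([x, y, z] in m, in the coordinates of the camera as it stood for that picture, good to about 4 mm: a listed point, or the origin of a listed thing).
The state is a dict: "t": time; "q": joint angles; "qd": joint speeds; "joint_efforts": joint torques, N m; "eef_pos": TCP position; "ee_rot": TCP orientation; "force": force on the tool from outside, world axes, zero at the start; "moment": the same for the moment, N m; "width": finger opening in m.
Only numpy, scipy, OpenCV 4.12 (cv2) and the standard library are available. Lean on these libraries where they do the work, as an engineer would, in place of code of your own. Each camera call takes 0.05 s, during which the arm holds its last target. There are 200 camera calls.

## Working session

There is one attempt and no reset: what is moved stays moved. The work goes in short steps, Python scripts to look and compute and a tool call to move; the robot and the scene stay as the last step left them, time stands still between calls to the robot, and variables do not carry over. Pictures are saved under pics/ and viewed, about 8 in all and at most 12, crops included, and the job is handed in when it is done.

Besides the shell and the picture viewer there is one more tool, called as name(argument=value, ...) on one line, values as JSON. drive_tool: Moves the arm, as the interface text tells. Shifts and turns lie within -1 to 1; 1 stands for 0.04 m of shift or 6 degrees of turn. Its arguments: {"type":"object","properties":{"targets":{"type":"array"},"claw":{"type":"number"},"newtons":{"type":"number"}},"required":["targets"]}

```bash
mkdir -p pics; ls; cat > h.py <<'E'
import numpy as np, cv2
from station import arm
def world(cam,p,c=None):
    c=c or arm.get_calibration(cam); return np.array(c["rotation"])@np.array(p)+np.array(c["origin"])
def pix(cam,P,c=None):
    c=c or arm.get_calibration(cam); p=np.array(c["rotation"]).T@(np.array(P)-np.array(c["origin"]))
    q=np.array(c["mtx"])@np.array([p[0],-p[1],-p[2]]); return q[:2]/q[2]
def save(img,n): cv2.imwrite("pics/"+n,cv2.cvtColor(img,cv2.COLOR_RGB2BGR))
E
python3 - <<'E'
from h import *
for cam in ("scene","side"):
    img,d=arm.grab_frame(cam); save(img,cam+"0.png"); np.save(cam+"d.npy",d)
    c=arm.get_calibration(cam); print(cam,np.round(c["origin"],3),[k for k in c])
    for n in ["machine","chuck_axis","sleeve_grip","drum","shoe_grip","lever_grip","lever_pivot"]:
        for r in arm.landmark_of(n,cam)[:3]:
            w=world(cam,r["point"],c); print(n,round(r["score"],2),np.round(w,3),np.round(pix(cam,w,c)))
s=arm.get_state(); print(s["t"],s["ee_rot"],s["eef_pos"],s["force"])
E
```

```text
pics
scene [ 1.028 -0.346  0.98 ] ['mtx', 'origin', 'rotation']Traceback (most recent call last):
  File "<stdin>", line 7, in <module>
  File "h.py", line 7, in pix
    q=np.array(c["mtx"])@np.array([p[0],-p[1],-p[2]]); return q[:2]/q[2]
                                   ~^^^
IndexError: invalid index to scalar variable.
```

```bash
python3 - <<'E'
from station import arm
c=arm.get_calibration("scene"); print(c); s=arm.get_state(); print(s)
E
```

```text
{'mtx': array([[372.42646827,   0.        , 315.64690651],
       [  0.        , 372.42646827, 200.16371672],
       [  0.        ,   0.        ,   1.        ]]), 'origin': array([ 1.02787016, -0.34600956,  0.98009501]), 'rotation': array([ 0.57232788, -0.01458404,  0.9644326 ])}
{'t': 0.1, 'q': array([-9.90896357e-01,  3.59286861e-01,  1.11854205e-02, -2.99169988e-04,
       -1.22414133e+00, -2.88106577e-01]), 'qd': array([-0.00027471, -0.00022338,  0.00168223,  0.00149068, -0.0013548 ,
       -0.00142186]), 'joint_efforts': array([-2.25073003e-03, -5.84162021e+01,  2.93750185e+01,  7.01541245e+00,
        1.01557889e-02, -5.59176624e-05]), 'eef_pos': array([ 0.19402773, -0.64605803,  0.22575166]), 'ee_rot': array([ 3.14012590e+00, -1.41357834e-04, -2.84990100e+00]), 'force': array([ 0.41484234, -0.28974999,  0.16701712]), 'moment': array([-0.01127009, -0.03003048, -0.04140833]), 'width': 0.08776761942781898}
```

View pics/scene0.png

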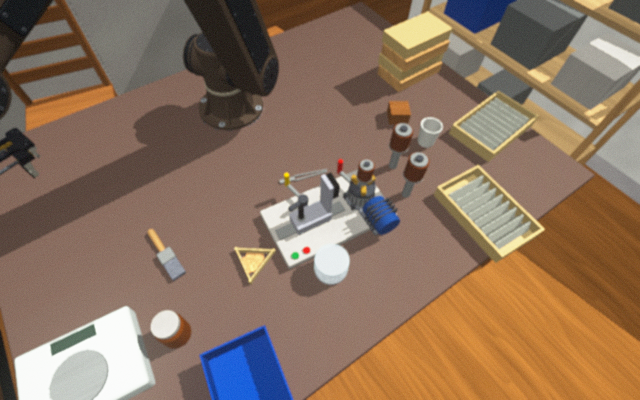

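```bash
cat > h.py <<'E'
import numpy as np, cv2
from scipy.spatial.transform import Rotation as Ro
from station import arm
def RR(c): return Ro.from_euler("xyz",c["rotation"]).as_matrix()
def world(cam,p,c=None):
    c=c or arm.get_calibration(cam); return RR(c)@np.array(p)+c["origin"]
def pix(cam,P,c=None):
    c=c or arm.get_calibration(cam); p=RR(c).T@(np.array(P)-c["origin"])
    q=c["mtx"]@np.array([p[0],-p[1],-p[2]]); return q[:2]/q[2]
def save(img,n): cv2.imwrite("pics/"+n,cv2.cvtColor(img,cv2.COLOR_RGB2BGR))
E
python3 - <<'E'
from h import *
ims=[]
for cam in ("scene","side"):
    img,d=arm.grab_frame(cam); save(img,cam+"1.png"); np.save(cam+"d.npy",d); ims.append(img)
    c=arm.get_calibration(cam); print(cam,np.round(c["origin"],3))
    for n in ["machine","chuck_axis","sleeve_grip","drum","shoe_grip","lever_grip","lever_pivot","tweezers","cup","spare_block","jaw0"]:
        for r in arm.landmark_of(n,cam)[:3]:
            w=world(cam,r["point"],c); print(n,round(r["score"],2),np.round(w,3),np.round(pix(cam,w,c)))
save(cv2.resize(ims[0][140:280,230:440],None,fx=3,fy=3,interpolation=cv2.INTER_CUBIC),"crop_scene.png")
E
```

```text
scene [ 1.028 -0.346  0.98 ]
machine 0.76 [0.589 0.022 0.   ] [328. 217.]
machine 0.21 [0.613 0.122 0.092] [362. 190.]
machine 0.17 [0.598 0.134 0.095] [363. 184.]
chuck_axis 0.9 [0.598 0.135 0.094] [363. 184.]
chuck_axis 0.51 [0.61  0.117 0.092] [360. 190.]
chuck_axis 0.44 [0.587 0.02  0.   ] [327. 217.]
sleeve_grip 0.58 [0.5   0.126 0.092] [340. 164.]
drum 0.93 [0.603 0.127 0.067] [361. 192.]
drum 0.83 [ 0.549  0.318 -0.001] [393. 166.]
drum 0.75 [0.658 0.277 0.002] [406. 193.]
shoe_grip 0.56 [ 0.576 -0.067  0.114] [301. 209.]
lever_grip 0.85 [ 0.449 -0.03   0.087] [288. 177.]
lever_pivot 0.57 [ 0.52  -0.021  0.058] [304. 198.]
tweezers 0.52 [ 0.423  0.043 -0.003] [304. 178.]
cup 0.77 [0.527 0.485 0.001] [425. 140.]
cup 0.68 [ 0.578 -0.071  0.115] [300. 210.]
spare_block 0.86 [ 0.389  0.477 -0.002] [397. 118.]
spare_block 0.6 [0.603 0.129 0.064] [361. 192.]
jaw0 0.55 [0.609 0.121 0.09 ] [361. 190.]
jaw0 0.47 [0.605 0.147 0.096] [367. 183.]
jaw0 0.4 [0.582 0.122 0.096] [356. 182.]
side [-0.046  0.87   1.076]
machine 0.62 [0.587 0.019 0.001] [306. 214.]
chuck_axis 0.8 [0.6   0.129 0.098] [282. 210.]
sleeve_grip 0.7 [0.497 0.122 0.099] [309. 223.]
sleeve_grip 0.65 [0.596 0.13  0.061] [283. 219.]
drum 0.91 [ 0.654  0.275 -0.001] [242. 250.]
drum 0.56 [0.547 0.315 0.002] [259. 273.]
drum 0.53 [0.596 0.131 0.063] [283. 219.]
shoe_grip 0.39 [0.598 0.131 0.065] [283. 218.]
lever_grip 0.64 [ 0.445 -0.034  0.088] [349. 205.]
lever_grip 0.24 [0.586 0.123 0.097] [287. 212.]
lever_pivot 0.71 [ 0.521 -0.024  0.052] [328. 205.]
tweezers 0.7 [ 0.417  0.043 -0.001] [342. 241.]
tweezers 0.41 [0.588 0.124 0.098] [286. 211.]
cup 0.93 [0.527 0.484 0.   ] [224. 315.]
spare_block 0.92 [ 0.388  0.477 -0.004] [263. 342.]
jaw0 0.64 [0.586 0.021 0.001] [306. 215.]
jaw0 0.46 [0.588 0.122 0.094] [287. 212.]
jaw0 0.45 [0.602 0.147 0.095] [278. 214.]
```

View pics/crop_scene.png

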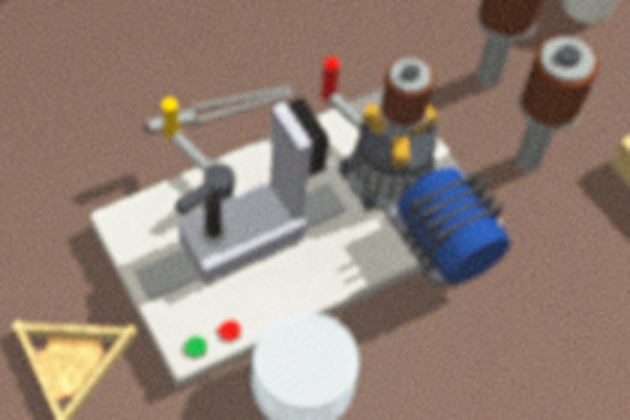

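View pics/side1.png

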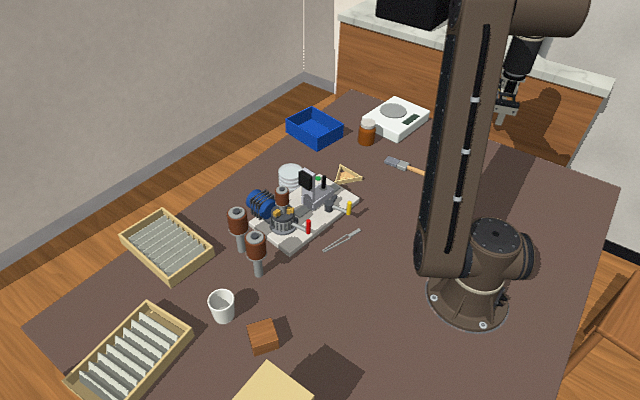

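Red crank knob, black shoe knob, yellow lever and the chuck with the smallest drum (scene 363,172; the look-alikes are the bigger ones at 401,137 and 415,165, standing on the bench) are all clear in the crop. I'm moving the wrist camera over the machine.

drive_tool(targets=[[0.3,1,0.9,0,0,1],[0.3,1,0.9,0,0,1],[0.3,1,0.9,0,0,1],[0.4,1,0.9,0,0,1],[0.4,1,0.9,0,0,1]])

```text
t: 1.92
eef_pos: [0.2622, -0.4451, 0.408]
ee_rot: [-3.141, 0.0, -2.323]
force: [0.8, -0.3, 0.5]
width: 0.0874
```

drive_tool(targets=[[0.4,1,0,0,0,1],[0.4,1,0,0,0,1],[0.4,1,0,0,0,1],[0.4,1,0,0,0,1],[0.4,1,0,0,0,1]])

```text
t: 2.55
eef_pos: [0.3423, -0.2451, 0.4069]
ee_rot: [-3.141, 0.0, -1.799]
force: [1.2, -1.4, 0.3]
width: 0.0876
```

drive_tool(targets=[[0.4,1,0,0,0,1],[0.4,1,0,0,0,1],[0.4,1,0,0,0,1],[0.4,1,0,0,0,1],[0.4,1,0,0,0,1]])

```text
t: 3.18
eef_pos: [0.4223, -0.045, 0.4069]
ee_rot: [-3.14, 0.0, -1.275]
force: [0.2, -0.7, 0.4]
width: 0.0878
```

```bash
cat > look.py <<'E'
from h import *
import sys
cam="wrist"
s=arm.get_state(); print(s["t"],np.round(s["eef_pos"],3),np.round(s["ee_rot"],3),np.round(s["q"],2))
c=arm.get_calibration(cam); img,d=arm.grab_frame(cam); save(img,sys.argv[1]); print(np.round(c["origin"],3),np.round(c["rotation"],3))
for n in sys.argv[2:]:
    for r in arm.landmark_of(n,cam)[:3]:
        w=world(cam,r["point"],c); print(n,round(r["score"],2),np.round(w,3),np.round(pix(cam,w,c)))
# depth-derived cloud: save
v,u=np.mgrid[0:400,0:640]; K=c["mtx"]
P=np.stack([(u-K[0,2])/K[0,0]*d,-(v-K[1,2])/K[1,1]*d,-d],-1)@RR(c).T+c["origin"]
np.savez("cloud.npz",P=P,img=img,d=d)
E
python3 look.py w0.png machine chuck_axis sleeve_grip drum shoe_grip lever_grip lever_pivot
```

```text
3.175 [ 0.422 -0.045  0.407] [-3.14   0.    -1.275] [ 0.36 -0.14 -0.16  0.   -1.55 -0.07]
[ 0.445 -0.123  0.565] [-3.010e-01  2.000e-03 -2.845e+00]
machine 0.96 [0.589 0.017 0.001] [218. 158.]
chuck_axis 0.65 [0.598 0.125 0.093] [182. 230.]
sleeve_grip 0.75 [0.498 0.119 0.092] [244. 244.]
sleeve_grip 0.26 [0.598 0.129 0.065] [188. 226.]
shoe_grip 0.95 [ 0.578 -0.072  0.114] [215. 111.]
shoe_grip 0.15 [0.588 0.018 0.002] [219. 159.]
lever_grip 0.6 [ 0.448 -0.035  0.092] [300. 162.]
lever_pivot 0.97 [ 0.522 -0.029  0.051] [256. 148.]
lever_pivot 0.22 [0.582 0.125 0.092] [192. 233.]
```

View pics/w0.png

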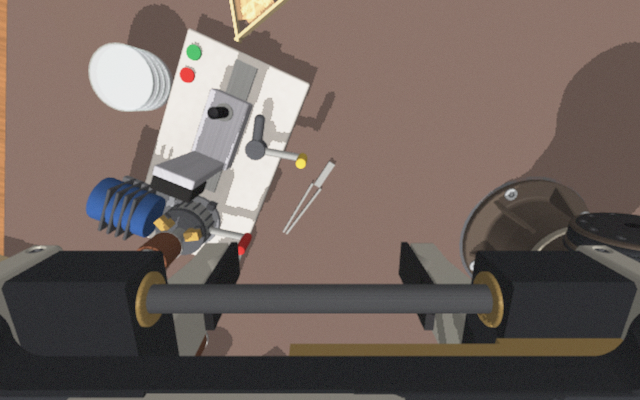

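The wrist view shows the yellow knob at (300,162), its pivot at (256,149), the shoe knob at (215,111), and the red knob partly behind the finger at (245,245). All of these agree with the scene and side fixes. Next: a colour and depth check, plus the heights of the look-alikes.

```bash
cat > cl.py <<'E'
from h import *
def cloud(cam,d,c):
    v,u=np.mgrid[0:400,0:640]; K=c["mtx"]
    return np.stack([(u-K[0,2])/K[0,0]*d,-(v-K[1,2])/K[1,1]*d,-d],-1)@RR(c).T+c["origin"]
def knobs(P,img,d):
    hsv=cv2.cvtColor(img,cv2.COLOR_RGB2HSV).astype(int); H,S,V=hsv[...,0],hsv[...,1],hsv[...,2]
    reg=(d>0)&(P[...,0]>.4)&(P[...,0]<.75)&(P[...,1]>-.25)&(P[...,1]<.25)
    M={"red":((H<6)|(H>174))&(S>170)&(V>70)&(P[...,2]>.06)&(P[...,2]<.12),"yel":(H>22)&(H<33)&(S>150)&(V>90)&(P[...,2]>.055)&(P[...,0]<.53)&(P[...,2]<.12),
       "blk":(V<75)&(S<120)&(P[...,2]>.078)&(P[...,2]<.135)&(P[...,1]<.06)}
    for k,m in M.items():
        q=P[m&reg]
        if len(q)>5: print(k,len(q),"med",np.round(np.median(q,0),3),"min",np.round(q.min(0),3),"max",np.round(q.max(0),3))
E
python3 - <<'E'
from cl import *
z=np.load("cloud.npz"); knobs(z["P"],z["img"],z["d"])
for cam in ("scene","side"):
    c=arm.get_calibration(cam); d=np.load(cam+"d.npy"); P=cloud(cam,d,c); img=cv2.cvtColor(cv2.imread(f"pics/{cam}1.png"),cv2.COLOR_BGR2RGB)
    print(cam); knobs(P,img,d)
    for n,xy in [("drum",(.599,.129)),("A",(.548,.317)),("B",(.656,.276))]:
        m=(np.hypot(P[...,0]-xy[0],P[...,1]-xy[1])<.05)&(P[...,2]>.14)&(d>0); q=P[m]; 
        print(n,len(q),"ztop",np.round(np.percentile(q[:,2],[50,98]),3),np.round((q[:,:2].min(0)+q[:,:2].max(0))/2,3),np.round(np.ptp(q[:,:2],axis=0),3))
E
```

```text
red 150 med [0.499 0.117 0.097] min [0.494 0.114 0.06 ] max [0.505 0.128 0.114]
yel 57 med [ 0.447 -0.041  0.096] min [ 0.441 -0.043  0.056] max [ 0.454 -0.032  0.106]
blk 196 med [ 0.574 -0.071  0.121] min [ 0.57  -0.077  0.078] max [ 0.583 -0.063  0.129]
scene
red 46 med [0.506 0.12  0.1  ] min [0.497 0.115 0.069] max [0.51  0.13  0.113]
yel 49 med [ 0.454 -0.037  0.095] min [ 0.442 -0.043  0.062] max [ 0.457 -0.029  0.107]
blk 52 med [ 0.583 -0.072  0.112] min [ 0.572 -0.078  0.081] max [ 0.587 -0.063  0.128]
drum 338 ztop [0.186 0.199] [0.602 0.129] [0.044 0.046]
A 361 ztop [0.171 0.182] [0.55  0.312] [0.06  0.058]
B 415 ztop [0.171 0.182] [0.659 0.274] [0.059 0.06 ]
side
red 51 med [0.496 0.128 0.089] min [0.492 0.118 0.06 ] max [0.506 0.133 0.114]
yel 49 med [ 0.444 -0.03   0.081] min [ 0.44  -0.043  0.055] max [ 0.452 -0.024  0.106]
blk 35 med [ 0.575 -0.065  0.11 ] min [ 0.569 -0.074  0.081] max [0.581 0.018 0.127]
drum 267 ztop [0.18  0.199] [0.599 0.132] [0.045 0.045]
A 397 ztop [0.171 0.182] [0.546 0.317] [0.06  0.058]
B 351 ztop [0.17  0.182] [0.656 0.277] [0.061 0.063]
```

drive_tool(targets=[[0.16,0.35,-0.4,0,0,1],[0.16,0.35,-0.4,0,0,1],[0.16,0.35,-0.4,0,0,1],[0.16,0.35,-0.4,0,0,1],[0.16,0.35,-0.5,0,0,1]])

```text
t: 4.2
eef_pos: [0.4544, 0.0231, 0.3225]
ee_rot: [-3.141, -0.0, -0.754]
force: [-0.0, 0.1, -0.7]
width: 0.0875
```

drive_tool(targets=[[0.16,0.35,-0.5,0,0,1],[0.16,0.35,-0.5,0,0,1],[0.16,0.35,-0.6,0,0,1],[0.16,0.35,-0.7,0,0,1],[0.16,0.35,-0.8,0,0,1]])

```text
t: 4.82
eef_pos: [0.4867, 0.0932, 0.1982]
ee_rot: [-3.141, -0.001, -0.23]
force: [-0.0, -0.1, 0.5]
width: 0.0878
```

drive_tool(targets=[[0.17,0.35,-0.5,0,0,1],[0.18,0.35,-0.5,0,0,1],[0,0,0,0,0,0]])

```text
t: 5.2
eef_pos: [0.4998, 0.1208, 0.1572]
ee_rot: [3.14, 0.002, -0.023]
force: [-0.5, -0.5, -0.1]
width: 0.0878
```

```bash
python3 look.py w1.png sleeve_grip chuck_axis; python3 -c "
from cl import *
z=np.load('cloud.npz'); knobs(z['P'],z['img'],z['d'])"
```

```text
5.2 [0.5   0.121 0.157] [ 3.14e+00  2.00e-03 -2.30e-02] [ 0.62  0.16 -0.43 -0.   -0.98  0.93]
[0.58  0.119 0.315] [-3.030e-01 -1.000e-03 -1.593e+00]
sleeve_grip 0.89 [0.497 0.122 0.095] [317. 221.]
sleeve_grip 0.21 [ 0.589  0.019 -0.001] [426.  90.]
red 660 med [0.506 0.122 0.11 ] min [0.494 0.115 0.061] max [0.509 0.129 0.114]
blk 13 med [ 0.572 -0.065  0.124] min [ 0.571 -0.067  0.122] max [ 0.574 -0.063  0.126]
```

View pics/w1.png

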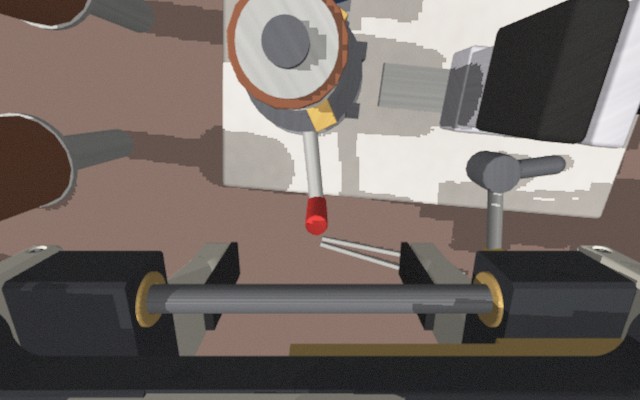

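The red knob is centred between the open fingers (317,221). Descending and gripping.

drive_tool(claw=0.4, newtons=20, targets=[[0.03,0.03,-0.6,0,0,0],[0,0,-0.6,0,0,0],[0,0,-0.6,0,0,0],[0,0,-0.1,0,0,0]])

```text
t: 5.85
eef_pos: [0.5008, 0.1219, 0.0823]
ee_rot: [3.141, 0.001, -0.024]
force: [0.6, -0.7, 0.7]
width: 0.0534
```

drive_tool(claw=0, targets=[[0,0,0,0,0,0],[0,0,0,0,0,0],[0,0,0,0,0,0],[0,0,0,0,0,0]])

```text
t: 6.35
eef_pos: [0.5016, 0.1228, 0.0831]
ee_rot: [-3.141, -0.001, -0.022]
force: [-0.4, 0.1, 3.7]
width: 0.0155
```

```bash
python3 -c "
import numpy as np
C=np.array([.6,.130]);r=.0993
a=np.radians(184.2-3.5*np.arange(0,26))
p=C+r*np.c_[np.cos(a),np.sin(a)]
print(np.round(np.diff(p,axis=0)/.04,3).tolist()); print(np.round(p[[0,5,10,15,20,25]],4))"
```

```text
[[-0.006, 0.151], [0.003, 0.152], [0.012, 0.151], [0.021, 0.15], [0.03, 0.149], [0.039, 0.146], [0.048, 0.144], [0.057, 0.141], [0.065, 0.137], [0.074, 0.133], [0.082, 0.128], [0.089, 0.123], [0.097, 0.117], [0.104, 0.111], [0.11, 0.104], [0.116, 0.097], [0.122, 0.09], [0.127, 0.082], [0.132, 0.075], [0.136, 0.066], [0.14, 0.058], [0.143, 0.049], [0.146, 0.04], [0.148, 0.031], [0.15, 0.022]]
[[0.501  0.1227]
 [0.5034 0.1528]
 [0.5147 0.1808]
 [0.5339 0.2041]
 [0.5593 0.2206]
 [0.5884 0.2286]]
```

drive_tool(targets=[[-0.01,0.15,0,0,0,-0.9],[0,0.15,0,0,0,-0.9],[0.01,0.15,0,0,0,-0.9],[0.02,0.15,0,0,0,-0.9],[0.03,0.15,0,0,0,-0.9]])

```text
t: 6.98
eef_pos: [0.5037, 0.1526, 0.0831]
ee_rot: [3.141, -0.001, -0.496]
force: [1.0, -3.4, 3.5]
width: 0.0151
```

drive_tool(targets=[[0.04,0.15,0,0,0,-0.9],[0.05,0.14,0,0,0,-0.9],[0.06,0.14,0,0,0,-0.9],[0.06,0.14,0,0,0,-0.9],[0.07,0.13,0,0,0,-0.9]])

```text
t: 7.6
eef_pos: [0.5147, 0.1805, 0.0831]
ee_rot: [3.141, -0.001, -0.967]
force: [-1.6, -2.3, 3.7]
width: 0.0151
```

drive_tool(targets=[[0.08,0.13,0,0,0,-0.9],[0.09,0.12,0,0,0,-0.9],[0.1,0.12,0,0,0,-0.9],[0.1,0.11,0,0,0,-0.9],[0.11,0.1,0,0,0,-0.9]])

```text
t: 8.22
eef_pos: [0.5338, 0.2037, 0.0831]
ee_rot: [3.141, -0.001, -1.439]
force: [-1.8, -1.6, 4.0]
width: 0.0153
```

drive_tool(targets=[[0.12,0.1,0,0,0,-0.9],[0.12,0.09,0,0,0,-0.9],[0.13,0.08,0,0,0,-0.9]])

```text
t: 8.6
eef_pos: [0.5476, 0.2138, 0.083]
ee_rot: [3.14, -0.002, -1.722]
force: [-6.0, -3.4, 10.0]
width: 0.0154
```

drive_tool(newtons=40, targets=[[0.06,0.04,0,0,0,0],[0.06,0.04,0,0,0,0]])

```text
t: 8.85
eef_pos: [0.5511, 0.216, 0.0829]
ee_rot: [3.138, -0.004, -1.719]
force: [-11.6, -5.7, 13.2]
width: 0.0154
```

drive_tool(targets=[[0.07,0.03,0,0,0,0],[0.07,0.03,0,0,0,0]])

```text
t: 9.1
eef_pos: [0.5554, 0.2184, 0.0829]
ee_rot: [3.136, -0.004, -1.72]
force: [-17.9, -2.0, 16.2]
width: 0.0151
```

drive_tool(targets=[[0.07,0.03,0,0,0,0],[0.07,0.03,0,0,0,0]])

```text
t: 9.35
eef_pos: [0.5601, 0.2211, 0.0828]
ee_rot: [3.135, -0.004, -1.72]
force: [-21.2, 0.1, 19.5]
width: 0.0151
```

drive_tool(targets=[[0.07,0.02,0,0,0,0],[0,0,0,0,0,0]])

```text
t: 9.6
eef_pos: [0.5628, 0.2225, 0.0828]
ee_rot: [3.135, -0.003, -1.72]
force: [-20.7, 1.6, 17.7]
width: 0.0151
```

drive_tool(claw=0.5, targets=[[0,0,0,0,0,0],[0,0,0,0,0,0],[0,0,0.2,0,0,0],[0,0,1,0,0,0],[0,0,1,0,0,0]])

```text
t: 10.22
eef_pos: [0.5678, 0.2237, 0.172]
ee_rot: [-3.141, -0.0, -1.718]
force: [1.1, 0.8, 0.3]
width: 0.0438
```

```bash
python3 look.py w2.png sleeve_grip chuck_axis drum; python3 -c "
from cl import *
z=np.load('cloud.npz'); knobs(z['P'],z['img'],z['d'])
P=z['P'];q=P[(np.hypot(P[...,0]-.6,P[...,1]-.13)<.045)&(P[...,2]>.14)];print(len(q),np.round(q.max(0),3),np.round((q.max(0)+q.min(0))/2,3))
t=q[q[:,2]>.19];print(len(t), np.round((t.max(0)+t.min(0))/2,4), np.linalg.lstsq(np.c_[t[:,:2],np.ones(len(t))],t[:,2],rcond=None)[0])"
```

```text
10.225 [0.568 0.224 0.172] [-3.141 -0.    -1.718] [ 0.7   0.29 -0.21  0.   -1.06 -0.84]
[0.556 0.144 0.33 ] [-3.010e-01  1.000e-03  2.995e+00]
sleeve_grip 0.9 [0.545 0.211 0.096] [346. 193.]
drum 0.85 [0.601 0.128 0.064] [259.  92.]
drum 0.84 [ 0.547  0.316 -0.004] [348. 257.]
drum 0.56 [0.659 0.274 0.002] [245. 239.]
red 291 med [0.545 0.206 0.096] min [0.537 0.204 0.061] max [0.552 0.214 0.113]
10683 [0.623 0.152 0.2  ] [0.601 0.13  0.17 ]
8233 [0.6011 0.1289 0.195 ] [0.01823165 0.00083903 0.18259721]
```

View pics/w2.png

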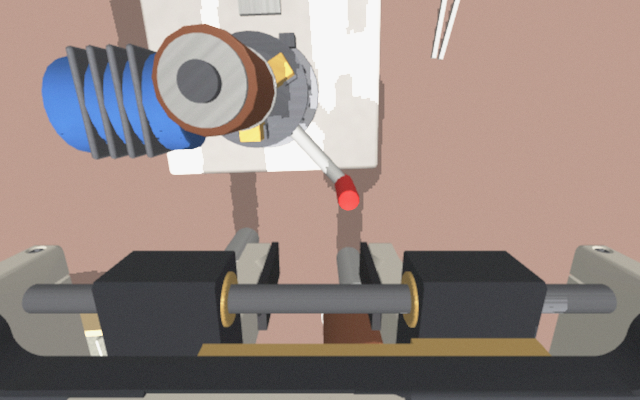

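The knob is at (346,193), about (0.545, 0.211). That's 60° swung, but my TCP got 12° further before release, so the sleeve either sprang back or was dragged. I'll regrip and push again, then unload before opening.

drive_tool(newtons=50, targets=[[-0.58,-0.32,0,0,0,0],[0,0,-1,0,0,0],[0,0,-1,0,0,0],[0,0,-0.25,0,0,0],[0,0,0,0,0,0]])

```text
t: 11.05
eef_pos: [0.5442, 0.2106, 0.0802]
ee_rot: [3.141, -0.001, -1.719]
force: [0.0, 0.1, 0.5]
width: 0.044
```

drive_tool(claw=0, targets=[[0,0,0,0,0,0],[0,0,0,0,0,0],[0,0,0,0,0,0]])

```text
t: 11.42
eef_pos: [0.5446, 0.211, 0.0814]
ee_rot: [-3.141, 0.001, -1.719]
force: [-0.3, 1.1, 0.1]
width: 0.019
```

drive_tool(targets=[[0.05,0.03,0,0,0,0],[0.05,0.03,0,0,0,0]])

```text
t: 11.68
eef_pos: [0.5463, 0.2123, 0.0811]
ee_rot: [3.139, -0.002, -1.719]
force: [-12.7, -1.3, 12.7]
width: 0.015
```

drive_tool(newtons=60, targets=[[0.05,0.03,0,0,0,0],[0.05,0.03,0,0,0,0],[0.03,0.02,0,0,0,0]])

```text
t: 12.05
eef_pos: [0.5501, 0.2149, 0.081]
ee_rot: [3.137, -0.003, -1.72]
force: [-15.7, -1.8, 15.3]
width: 0.0148
```

drive_tool(targets=[[0.04,0.02,0,0,0,0],[0.03,0.02,0,0,0,0]])

```text
t: 12.3
eef_pos: [0.5525, 0.2164, 0.081]
ee_rot: [3.136, -0.003, -1.72]
force: [-17.8, -2.2, 17.3]
width: 0.0149
```

drive_tool(targets=[[-0.07,-0.04,0,0,0,0],[-0.07,-0.04,0,0,0,0],[-0.04,-0.02,0,0,0,0],[0,0,0,0,0,0]])

```text
t: 12.8
eef_pos: [0.5486, 0.2141, 0.0811]
ee_rot: [3.141, 0.0, -1.719]
force: [-6.4, 1.7, 7.8]
width: 0.0149
```

drive_tool(claw=0.5, targets=[[-0.03,-0.02,0,0,0,0],[0,0,0,0,0,0],[0,0,0,0,0,0],[0,0,1,0,0,0],[0,0,1,0,0,0]])

```text
t: 13.42
eef_pos: [0.5477, 0.2129, 0.161]
ee_rot: [3.141, -0.001, -1.719]
force: [0.9, 0.7, -0.8]
width: 0.0436
```

```bash
python3 look.py w3.png sleeve_grip jaw0 shoe_grip; python3 -c "
from cl import *
z=np.load('cloud.npz'); knobs(z['P'],z['img'],z['d'])
P=z['P'];d=z['d'];img=z['img'];H=cv2.cvtColor(img,cv2.COLOR_RGB2HSV).astype(int)
m=(H[...,0]>14)&(H[...,0]<32)&(H[...,1]>120)&(np.hypot(P[...,0]-.6,P[...,1]-.13)<.045)&(P[...,2]>.113)&(P[...,2]<.121)
n,l,st,ce=cv2.connectedComponentsWithStats(m.astype('uint8'))
for i in range(1,n):
  if st[i,4]>30:
    q=P[l==i][:,:2]-[.6,.13]; r=np.hypot(*q.T); print('jaw',st[i,4],np.round(q.mean(0),4),'r',np.round(np.percentile(r,[1,5,50,95,99]),4))
save(cv2.resize(img[0:240,120:420],None,fx=2.6,fy=2.4),'w3c.png')"
```

```text
13.425 [0.548 0.213 0.161] [ 3.141e+00 -1.000e-03 -1.719e+00] [ 0.7   0.27 -0.28  0.   -1.03 -0.85]
[0.536 0.133 0.319] [-3.000e-01 -1.000e-03  2.995e+00]
sleeve_grip 0.82 [0.544 0.21  0.091] [323. 212.]
jaw0 0.88 [0.587 0.127 0.092] [243. 107.]
red 535 med [0.543 0.206 0.105] min [0.537 0.204 0.06 ] max [0.551 0.217 0.114]
jaw 570 [-0.0226 -0.0102] r [0.0179 0.0189 0.0252 0.0311 0.0316]
jaw 64 [-0.0022  0.0264] r [0.022  0.0226 0.0266 0.0301 0.0304]
jaw 54 [0.0063 0.027 ] r [0.0244 0.0249 0.0281 0.0301 0.0304]
```

View pics/w3c.png

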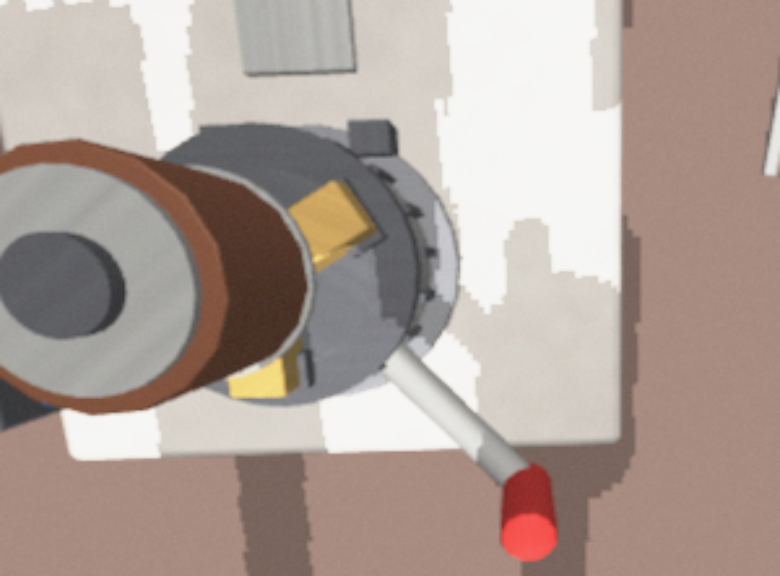

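Shank contact holds: the force rises at once, the knob stayed at about 124°, and the jaw faces sit at about 9–10 mm radius. The crop shows the drum upright with jaws against the shank. On to the shoe knob.

drive_tool(targets=[[0,0,1,0,0,0.3],[0,0,1,0,0,0],[0,-0.4,1,0,0,0],[0.1,-1,0.3,0,0,0],[0.1,-1,0,0,0,0]])

```text
t: 14.25
eef_pos: [0.5559, 0.1165, 0.2926]
ee_rot: [-3.141, 0.0, -1.687]
force: [-0.1, -0.3, 0.3]
width: 0.0437
```

drive_tool(targets=[[0.1,-1,0,0,0,0],[0.1,-1,0,0,0,0],[0.1,-1,0,0,0,0],[0.1,-1,0,0,0,0],[0.1,-0.7,-0.3,0,0,0]])

```text
t: 14.88
eef_pos: [0.5758, -0.0725, 0.2798]
ee_rot: [3.141, -0.0, -1.688]
force: [-0.4, 0.2, -0.3]
width: 0.0436
```

drive_tool(targets=[[0,0,-1,0,0,0],[0,0,-1,0,0,0],[0,0,-0.7,0,0,0],[0,0,0,0,0,0]])

```text
t: 15.38
eef_pos: [0.5737, -0.0712, 0.1693]
ee_rot: [3.135, -0.002, -1.688]
force: [0.5, -0.4, 1.6]
width: 0.0438
```

```bash
python3 look.py w4.png shoe_grip lever_pivot lever_grip; python3 -c "
from cl import *
z=np.load('cloud.npz'); knobs(z['P'],z['img'],z['d'])"
```

```text
15.375 [ 0.574 -0.071  0.169] [ 3.135e+00 -2.000e-03 -1.688e+00] [ 0.21  0.25 -0.28 -0.   -1.05 -0.33]
[ 0.565 -0.151  0.328] [-0.3   -0.006  3.025]
shoe_grip 0.89 [ 0.576 -0.072  0.116] [314. 223.]
lever_pivot 0.56 [ 0.522 -0.028  0.051] [378. 235.]
lever_grip 0.57 [ 0.448 -0.034  0.091] [479. 238.]
yel 599 med [ 0.451 -0.04   0.092] min [ 0.441 -0.044  0.055] max [ 0.456 -0.029  0.105]
blk 714 med [ 0.577 -0.075  0.122] min [ 0.57  -0.078  0.078] max [ 0.585 -0.064  0.128]
```

View pics/w4.png

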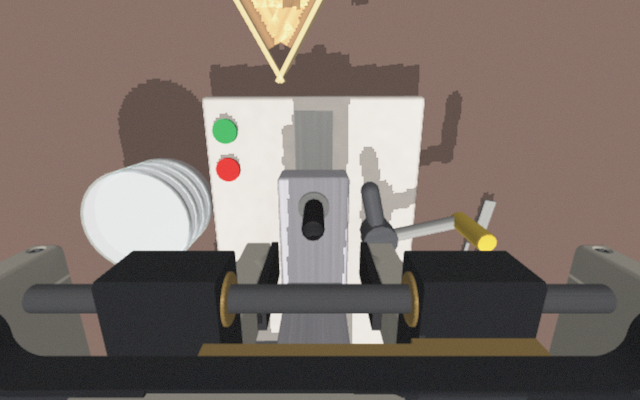

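drive_tool(newtons=40, targets=[[0.03,0,-0.6,0,0,0],[0.03,0,-0.6,0,0,0],[0,0,-0.6,0,0,0],[0,0,-0.15,0,0,0],[0,0,0,0,0,0]])

```text
t: 16.2
eef_pos: [0.5787, -0.0708, 0.0954]
ee_rot: [-3.141, 0.0, -1.687]
force: [0.5, -0.6, 1.0]
width: 0.0441
```

drive_tool(claw=0, targets=[[0,0,0,0,0,0],[0,0,0,0,0,0],[0,0,0,0,0,0]])

```text
t: 16.58
eef_pos: [0.5784, -0.0708, 0.0951]
ee_rot: [-3.141, 0.0, -1.687]
force: [0.4, -1.0, -1.0]
width: 0.0193
```

drive_tool(targets=[[0,0,0,0,0,0],[0.03,0.25,0,0,0,0],[0.06,0.5,0,0,0,0],[0.06,0.5,0,0,0,0],[0.06,0.5,0,0,0,0]])

```text
t: 17.2
eef_pos: [0.586, -0.0005, 0.095]
ee_rot: [3.141, -0.001, -1.687]
force: [-2.7, -2.7, 6.4]
width: 0.0152
```

drive_tool(targets=[[0.02,0.15,0,0,0,0],[0.02,0.15,0,0,0,0]])

```text
t: 17.45
eef_pos: [0.5862, 0.0035, 0.0949]
ee_rot: [3.137, -0.012, -1.687]
force: [3.4, -49.4, 3.3]
width: 0.0152
```

drive_tool(targets=[[-0.02,-0.18,0,0,0,0],[0,0,0,0,0,0]])

```text
t: 17.7
eef_pos: [0.5864, 0.0032, 0.0948]
ee_rot: [3.14, -0.001, -1.688]
force: [-3.7, -3.0, 6.6]
width: 0.0155
```

```bash
python3 look.py w5.png shoe_grip; python3 - <<'E'
from cl import *
ims=[]
for cam,b in (("scene",(140,260,270,430)),("side",(150,260,230,390))):
    img,d=arm.grab_frame(cam); c=arm.get_calibration(cam); P=cloud(cam,d,c)
    ims.append(cv2.resize(img[b[0]:b[1],b[2]:b[3]],(400,300),interpolation=cv2.INTER_CUBIC))
    print(cam); knobs(P,img,d)
    for nm,lo,hi in(("drumtop",.15,.205),):
        q=P[(np.hypot(P[...,0]-.6,P[...,1]-.13)<.035)&(P[...,2]>lo)&(d>0)]; print(nm,np.round(q.min(0),3),np.round(q.max(0),3))
    # shoe plate/pad points
    q=P[(P[...,2]>.16)&(P[...,2]<.2)&(abs(P[...,0]-.59)<.05)&(P[...,1]>.03)&(P[...,1]<.108)&(d>0)]; print("plate",len(q),np.round(q.min(0),3) if len(q) else "",np.round(q.max(0),3) if len(q) else "")
save(np.hstack(ims),"home.png")
E
```

```text
17.7 [0.586 0.003 0.095] [ 3.140e+00 -1.000e-03 -1.688e+00] [ 0.34  0.33 -0.36  0.   -0.88 -0.46]
[ 0.577 -0.077  0.253] [-3.000e-01 -1.000e-03  3.025e+00]
shoe_grip 0.9 [ 0.584 -0.002  0.114] [321. 266.]
shoe_grip 0.41 [ 0.524 -0.027  0.053] [410. 175.]
scene
red 20 med [0.547 0.211 0.11 ] min [0.538 0.204 0.103] max [0.553 0.221 0.115]
yel 50 med [ 0.454 -0.036  0.093] min [ 0.441 -0.042  0.063] max [ 0.458 -0.028  0.106]
drumtop [0.565 0.095 0.15 ] [0.624 0.159 0.518]
plate 273 [0.571 0.031 0.16 ] [0.633 0.107 0.199]
side
red 54 med [0.54  0.217 0.094] min [0.534 0.208 0.06 ] max [0.55  0.223 0.114]
yel 46 med [ 0.445 -0.03   0.085] min [ 0.438 -0.04   0.058] max [ 0.451 -0.021  0.106]
blk 31 med [0.594 0.009 0.108] min [0.576 0.001 0.079] max [0.597 0.016 0.129]
drumtop [0.568 0.097 0.15 ] [0.622 0.155 0.514]
plate 363 [0.542 0.03  0.16 ] [0.633 0.108 0.2  ]
```

View pics/home.png

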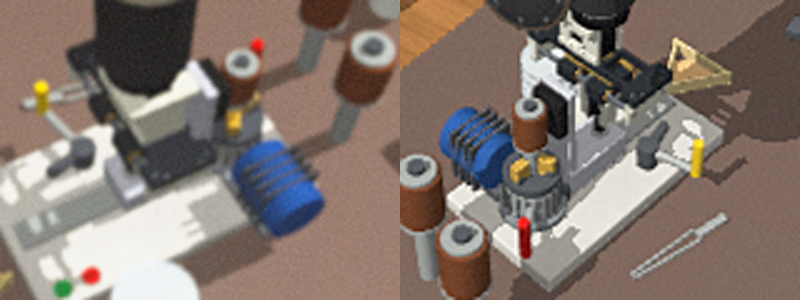

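```bash
python3 - <<'E'
from cl import *
e=np.array([.117,.993]); f=np.array([.993,-.117])
for cam in ("scene","side"):
    img,d=arm.grab_frame(cam); c=arm.get_calibration(cam); P=cloud(cam,d,c)
    r=P[...,:2]-[.6,.13]; s=r@e; x=r@f; V=img.max(-1).astype(int); sat=V-img.min(-1)
    reg=(d>0)&(P[...,2]>.13)&(P[...,2]<.2)&(abs(x)<.04)&(s>-.08)&(s<-.005)
    print(cam,"dark:",[ (round(float(a),4),int(n)) for n,a in zip(*np.histogram(s[reg&(V<70)&(sat<30)],bins=np.arange(-.08,0,.004)))])
    print("light:",[ (round(float(a),4),int(n)) for n,a in zip(*np.histogram(s[reg&(V>110)&(sat<40)],bins=np.arange(-.08,0,.004)))])
    print("brown:",[ (round(float(a),4),int(n)) for n,a in zip(*np.histogram(s[reg&(sat>40)],bins=np.arange(-.08,0,.004)))])
    # carriage top
    m=(d>0)&(abs(P[...,2]-.07)<.006)&(abs(x)<.028)&(s<-.03)&(s>-.25); print("carriage s range",np.round(np.percentile(s[m],[1,5,95,99]),4),m.sum())
E
```

```text
scene dark: [(-0.08, 0), (-0.076, 0), (-0.072, 0), (-0.068, 0), (-0.064, 0), (-0.06, 0), (-0.056, 0), (-0.052, 0), (-0.048, 1), (-0.044, 15), (-0.04, 34), (-0.036, 33), (-0.032, 25), (-0.028, 3), (-0.024, 2), (-0.02, 4), (-0.016, 0), (-0.012, 0), (-0.008, 0)]
light: [(-0.08, 0), (-0.076, 0), (-0.072, 0), (-0.068, 0), (-0.064, 0), (-0.06, 101), (-0.056, 38), (-0.052, 31), (-0.048, 13), (-0.044, 15), (-0.04, 0), (-0.036, 0), (-0.032, 0), (-0.028, 0), (-0.024, 0), (-0.02, 9), (-0.016, 15), (-0.012, 16), (-0.008, 13)]
brown: [(-0.08, 0), (-0.076, 0), (-0.072, 0), (-0.068, 0), (-0.064, 0), (-0.06, 0), (-0.056, 0), (-0.052, 0), (-0.048, 0), (-0.044, 0), (-0.04, 0), (-0.036, 0), (-0.032, 2), (-0.028, 0), (-0.024, 9), (-0.02, 8), (-0.016, 17), (-0.012, 14), (-0.008, 9)]
carriage s range [-0.1556 -0.1547 -0.1301 -0.1261] 141
side dark: [(-0.08, 0), (-0.076, 0), (-0.072, 0), (-0.068, 0), (-0.064, 0), (-0.06, 0), (-0.056, 0), (-0.052, 0), (-0.048, 1), (-0.044, 8), (-0.04, 24), (-0.036, 23), (-0.032, 32), (-0.028, 61), (-0.024, 7), (-0.02, 0), (-0.016, 0), (-0.012, 0), (-0.008, 0)]
light: [(-0.08, 0), (-0.076, 0), (-0.072, 0), (-0.068, 0), (-0.064, 0), (-0.06, 6), (-0.056, 13), (-0.052, 21), (-0.048, 28), (-0.044, 4), (-0.04, 1), (-0.036, 1), (-0.032, 0), (-0.028, 1), (-0.024, 0), (-0.02, 2), (-0.016, 7), (-0.012, 5), (-0.008, 6)]
brown: [(-0.08, 0), (-0.076, 0), (-0.072, 0), (-0.068, 0), (-0.064, 0), (-0.06, 0), (-0.056, 0), (-0.052, 0), (-0.048, 0), (-0.044, 0), (-0.04, 0), (-0.036, 0), (-0.032, 0), (-0.028, 0), (-0.024, 0), (-0.02, 0), (-0.016, 5), (-0.012, 1), (-0.008, 6)]
carriage s range [-0.152  -0.1437 -0.0487 -0.0441] 222
```

Pad face is 25–26 mm from the chuck axis, which is home (22 + 3). One more light push, then release and go up.

drive_tool(targets=[[0.01,0.08,0,0,0,0],[0,0,0,0,0,0]])

```text
t: 18.25
eef_pos: [0.5864, 0.0036, 0.0948]
ee_rot: [3.139, -0.006, -1.687]
force: [-1.5, -19.7, 5.5]
width: 0.015
```

drive_tool(claw=0.5, targets=[[0,-0.04,0,0,0,0],[0,0,0,0,0,0],[0,0,0,0,0,0],[0,0,1,0,0,0],[0,0,1,0,0,0]])

```text
t: 18.88
eef_pos: [0.5876, 0.0061, 0.1751]
ee_rot: [3.141, -0.0, -1.687]
force: [0.9, 0.7, -0.1]
width: 0.0435
```

drive_tool(targets=[[-0.27,-0.08,0,0,0,-1],[-0.27,-0.08,0,0,0,-1],[-0.27,-0.08,0,0,0,-1],[-0.27,-0.08,0,0,0,-1],[-0.27,-0.08,0,0,0,-1]])

```text
t: 19.5
eef_pos: [0.5335, -0.01, 0.1746]
ee_rot: [-3.142, 0.0, -2.214]
force: [-0.3, 0.2, 0.4]
width: 0.0439
```

drive_tool(targets=[[-0.27,-0.08,0,0,0,-1],[-0.27,-0.08,0,0,0,-1],[-0.27,-0.08,0,0,0,-1],[-0.27,-0.08,0,0,0,-1],[-0.27,-0.08,0,0,0,-1]])

```text
t: 20.12
eef_pos: [0.4796, -0.026, 0.1746]
ee_rot: [3.141, 0.0, -2.738]
force: [-1.0, 0.4, 0.6]
width: 0.0437
```

drive_tool(targets=[[-0.27,-0.08,0,0,0,-1],[-0.27,-0.08,0,0,0,-1],[-0.26,-0.07,0,0,0,-0.8],[0,0,0,0,0,0]])

```text
t: 20.62
eef_pos: [0.4475, -0.0353, 0.1748]
ee_rot: [3.141, 0.001, -3.027]
force: [0.5, 0.1, -0.3]
width: 0.0439
```

```bash
python3 look.py w6.png lever_grip lever_pivot shoe_grip; python3 -c "
from cl import *
z=np.load('cloud.npz'); knobs(z['P'],z['img'],z['d'])"
```

```text
20.625 [ 0.448 -0.035  0.175] [ 3.141e+00  1.000e-03 -3.027e+00] [ 0.36  0.02 -0.54 -0.   -1.01 -1.82]
[ 0.367 -0.045  0.333] [-3.020e-01 -1.000e-03  1.687e+00]
lever_grip 0.82 [ 0.448 -0.034  0.09 ] [321. 210.]
lever_pivot 0.85 [ 0.524 -0.026  0.05 ] [319. 271.]
red 86 med [0.541 0.205 0.067] min [0.537 0.203 0.06 ] max [0.546 0.212 0.074]
yel 254 med [ 0.441 -0.036  0.084] min [ 0.44  -0.043  0.056] max [ 0.448 -0.028  0.104]
blk 55 med [ 0.579 -0.001  0.081] min [ 0.578 -0.007  0.078] max [0.583 0.005 0.084]
```

View pics/w6.png

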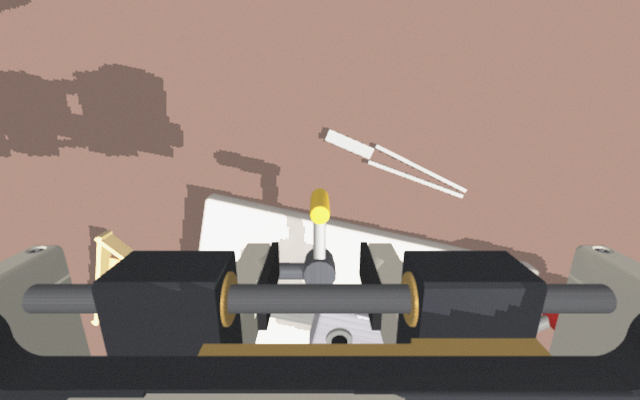

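The yellow knob (320,205) is centred between the fingers. Descending and gripping.

drive_tool(targets=[[0,0,-0.9,0,0,0],[0,0,-0.9,0,0,0],[0,0,-0.7,0,0,0],[0,0,0,0,0,0]])

```text
t: 21.32
eef_pos: [0.4465, -0.0361, 0.0729]
ee_rot: [-3.141, -0.005, -3.027]
force: [0.3, -0.0, 1.0]
width: 0.0437
```

drive_tool(claw=0, newtons=40, targets=[[0,0,0,0,0,0],[0,0,0,0,0,0],[0,0,0,0,0,0],[0,0,0,0,0,0]])

```text
t: 21.82
eef_pos: [0.4482, -0.0355, 0.0752]
ee_rot: [3.141, 0.001, -3.028]
force: [-1.8, 1.0, 3.7]
width: 0.0146
```

```bash
python3 -c "
import numpy as np
C=np.array([.523,-.0275]);r=.0752
a=np.radians(185.7+5*np.arange(0,18))
p=C+r*np.c_[np.cos(a),np.sin(a)]
print(np.round(np.diff(p,axis=0)/.04,2).tolist()); print(np.round(p[[0,5,10,15,17]],4))"
```

```text
[[0.02, -0.16], [0.04, -0.16], [0.05, -0.16], [0.06, -0.15], [0.08, -0.14], [0.09, -0.14], [0.1, -0.13], [0.11, -0.12], [0.12, -0.11], [0.13, -0.1], [0.14, -0.09], [0.15, -0.07], [0.15, -0.06], [0.16, -0.05], [0.16, -0.03], [0.16, -0.02], [0.16, -0.01]]
[[ 0.4482 -0.035 ]
 [ 0.4583 -0.0659]
 [ 0.4806 -0.0896]
 [ 0.5108 -0.1017]
 [ 0.5239 -0.1027]]
```

drive_tool(targets=[[0.02,-0.16,0,0,0,0.83],[0.04,-0.16,0,0,0,0.83],[0.05,-0.16,0,0,0,0.83],[0.06,-0.15,0,0,0,0.83],[0.08,-0.14,0,0,0,0.83]])

```text
t: 22.45
eef_pos: [0.4589, -0.0662, 0.0753]
ee_rot: [-3.141, 0.002, -2.59]
force: [0.4, 2.8, 1.9]
width: 0.015
```

drive_tool(targets=[[0.09,-0.14,0,0,0,0.83],[0.1,-0.13,0,0,0,0.83],[0.11,-0.12,0,0,0,0.83],[0.12,-0.11,0,0,0,0.83],[0.13,-0.1,0,0,0,0.83]])

```text
t: 23.08
eef_pos: [0.4815, -0.0896, 0.0752]
ee_rot: [-3.14, 0.003, -2.155]
force: [1.3, 7.9, 0.6]
width: 0.0152
```

drive_tool(targets=[[0.14,-0.09,0,0,0,0.83],[0.15,-0.07,0,0,0,0.83],[0.15,-0.06,0,0,0,0.83],[0.16,-0.05,0,0,0,0.83]])

```text
t: 23.58
eef_pos: [0.5053, -0.0999, 0.0752]
ee_rot: [-3.139, 0.002, -1.808]
force: [-0.1, 11.8, 2.6]
width: 0.0152
```

drive_tool(targets=[[0.1,0.02,0,0,0,0.5],[0.1,0.02,0,0,0,0.5]])

```text
t: 23.82
eef_pos: [0.5119, -0.1006, 0.0754]
ee_rot: [-3.142, -0.002, -1.704]
force: [-1.5, -10.7, 5.5]
width: 0.0151
```

drive_tool(targets=[[0.06,0.01,0,0,0,0],[0.06,0,0,0,0,0]])

```text
t: 24.08
eef_pos: [0.5142, -0.1011, 0.075]
ee_rot: [3.137, -0.003, -1.706]
force: [-12.1, -8.8, 14.4]
width: 0.0154
```

drive_tool(targets=[[0.06,0,0,0,0,0],[0.05,0,0,0,0,0]])

```text
t: 24.32
eef_pos: [0.5143, -0.1014, 0.0747]
ee_rot: [3.13, -0.004, -1.707]
force: [-24.3, -3.3, 26.6]
width: 0.0154
```

drive_tool(targets=[[-0.1,0,0,0,0,0],[-0.06,0,0,0,0,0],[0,0,0,0,0,0]])

```text
t: 24.7
eef_pos: [0.5135, -0.1009, 0.0753]
ee_rot: [3.14, -0.002, -1.706]
force: [-3.2, -9.7, 7.1]
width: 0.0152
```

drive_tool(claw=0.5, targets=[[0,0,0,0,0,0],[0,0,0,0,0,0],[0,0,0,0,0,0],[0,0,1,0,0,0],[0,0,1,0,0,0]])

```text
t: 25.32
eef_pos: [0.5143, -0.0991, 0.1551]
ee_rot: [3.14, -0.0, -1.706]
force: [0.7, 0.3, -0.7]
width: 0.0435
```

drive_tool(targets=[[-0.5,-0.5,1,0,0,0],[-0.5,-0.8,1,0,0,0],[-0.5,-1,1,0,0,0],[-0.5,-1,0,0,0,0],[0,0,0,0,0,0]])

```text
t: 25.95
eef_pos: [0.4335, -0.2329, 0.2751]
ee_rot: [-3.141, 0.0, -1.709]
force: [-0.2, -0.1, -0.5]
width: 0.0437
```

```bash
python3 - <<'E'
from cl import *
ims=[]; s=arm.get_state(); print(s["t"],np.round(s["eef_pos"],3))
e=np.array([.117,.993]); f=np.array([.993,-.117])
for cam,b in (("scene",(140,260,260,420)),("side",(150,265,230,383))):
    img,d=arm.grab_frame(cam); c=arm.get_calibration(cam); P=cloud(cam,d,c)
    ims.append(cv2.resize(img[b[0]:b[1],b[2]:b[3]],(400,300),interpolation=cv2.INTER_CUBIC))
    print(cam); knobs(P,img,d)
    r=P[...,:2]-[.6,.13]; sr=r@e; x=r@f
    V=img.max(-1).astype(int); sat=V-img.min(-1)
    m=(d>0)&(P[...,2]>.13)&(P[...,2]<.2)&(abs(x)<.04)&(sr>-.08)&(sr<-.022)&(V<70)&(sat<30); print("pad",np.round(np.percentile(sr[m],[2,90,98]),4),m.sum())
    q=P[(np.hypot(*(np.moveaxis(r,-1,0)))<.03)&(P[...,2]>.19)&(d>0)]; print("drumtop",np.round((q.min(0)+q.max(0))/2,3),np.round(q[:,2].max(),3))
    for n in ["sleeve_grip","shoe_grip","lever_grip","lever_pivot","drum","tri_tray","dishes","tweezers","cup"]:
        a=arm.landmark_of(n,cam)
        if a: print(n,round(a[0]["score"],2),np.round(world(cam,a[0]["point"],c),3))
save(np.hstack(ims),"final.png")
E
```

```text
25.95 [ 0.433 -0.233  0.275]
scene
red 20 med [0.547 0.211 0.11 ] min [0.538 0.206 0.105] max [0.554 0.221 0.114]
yel 46 med [ 0.519 -0.103  0.095] min [ 0.51  -0.108  0.059] max [ 0.522 -0.095  0.106]
blk 49 med [ 0.592 -0.003  0.109] min [ 0.584 -0.009  0.081] max [0.595 0.004 0.127]
pad [-0.044  -0.0296 -0.028 ] 117
drumtop [0.603 0.125 0.195] 0.2
sleeve_grip 0.55 [0.543 0.214 0.097]
shoe_grip 0.82 [0.59  0.001 0.117]
lever_grip 0.67 [0.603 0.144 0.098]
lever_pivot 0.89 [ 0.522 -0.023  0.052]
drum 0.78 [0.604 0.129 0.068]
tri_tray 0.68 [ 0.588 -0.236 -0.002]
dishes 0.97 [ 0.731 -0.071  0.002]
tweezers 0.44 [ 0.421  0.043 -0.001]
cup 0.57 [0.528 0.486 0.003]
side
red 51 med [0.54  0.217 0.093] min [0.536 0.208 0.062] max [0.549 0.222 0.117]
yel 42 med [ 0.51  -0.096  0.088] min [ 0.504 -0.106  0.056] max [ 0.516 -0.087  0.107]
blk 36 med [0.582 0.006 0.103] min [ 0.577 -0.001  0.078] max [0.59  0.013 0.126]
pad [-0.042  -0.0254 -0.0239] 158
drumtop [0.6   0.128 0.195] 0.201
sleeve_grip 0.74 [0.541 0.213 0.096]
shoe_grip 0.76 [0.583 0.001 0.108]
lever_grip 0.66 [ 0.512 -0.097  0.086]
lever_pivot 0.77 [ 0.52  -0.027  0.051]
drum 0.93 [0.548 0.313 0.004]
dishes 0.76 [ 0.731 -0.069 -0.   ]
tweezers 0.62 [0.418 0.043 0.   ]
cup 0.79 [ 0.528  0.48  -0.002]
```

View pics/final.png

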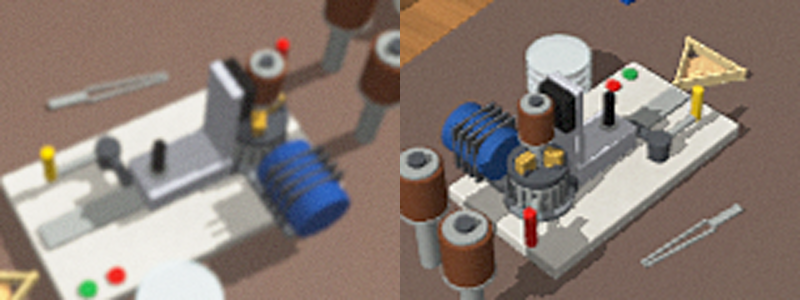

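```bash
python3 -c "
from station import arm
print(arm.job_done())"
```

```text
the job is handed in; nothing more can be done
None
```

The scarifier is set up as asked, in the order asked, and I handed it in at about 26 s. `job_done` gives no verdict.

1. **Crank:** I swung the red crank clockwise about 60° until the jaws stopped on the shank. It did not move further under a push of about 20 N. The drum stands upright, with its top at 0.20 m and centred on the chuck to within a few mm.
2. **Shoe:** I slid it home to its stops. The pad face is about 25 mm from the chuck axis, as expected.
3. **Cam lever:** I swung it to its stop at about 24 N. It now lies along the rail at about 263° (in line with the rail direction), with the nose behind the carriage.
4. **Bench:** The tweezers and cup read the same places as before. The dishes and tray have no earlier reading, but look undisturbed in the pictures.

**Checks that disagreed:**
- The crank stopped about 1.05 rad from where it started, not the nominal 1.2. The jaw faces measured 9–10 mm from the axis and the force rose sharply, so I took it as gripped. The start angle may not have been exactly zero.
- During the first hard push the fingers went about 20 mm past the crank knob's resting place. I regripped and pushed again, and the knob held.
- The shoe travelled only 75 mm, not 90, so it probably did not start at zero.
- The fingers pushed the shoe against its stop with a brief 49 N peak. The 40 N limit is stated for the arm and gripper body; the wrist limit is 120 N.
- In the last scene picture the lever-knob network reported a wrong place (at the chuck). The colour and depth readings from both cameras, and the side view, put the knob where it should be.

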